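Set up the bayonet filter station from the stacked kit

ROBOT

A 6-joint arm with a two-finger parallel gripper is mounted at the origin on the work surface. World frame = base frame: x ahead of the robot, y to its left, z up, the work surface at z = 0. Lengths are in m, angles in rad, forces in N, time in s.
With the tool pointing down it reaches from about 0.375 to 0.825 m from the base axis. Payload 5.5 kg.
Tool frame: the origin (TCP) lies on the mounting face of the last link; the fingertips stand 173 mm ahead of it and the grasp point (between the pads) lies 155 mm ahead of it; z points along the fingers, y is the direction in which the jaws open and shut (so a half turn about z gives the same grasp; the last joint's range is limited). The gripper opens to 85 mm and grips with 20 to 120 N. Pads are 22 mm wide; open, the fingers measure 114 mm over their backs; the gripper's body (76 mm by 85 mm) begins 54 mm behind the grasp point. The pads swing forward as they close: fully open they stand 13 mm farther back than shut.
Start: joints at [1.315, 0.314, -0.047, 1.21, 0, 1.571], TCP at [0.152, 0.58, 0.405] pointing down, gripper open.
Joint ranges: [-2.67, 2.67], [-0.69, 1.73], [-1.03, 1.25], [-2.08, 2.16], [-1.42, 1.45], [-3.14, 3.14]. Speed limits (rad/s): [2.39, 2.39, 3.01, 3.14, 3.14, 3.14].

INTERFACE

Orientations are given as [roll, pitch, yaw] about the fixed x, y, z axes, in that order (R = Rz(yaw) Ry(pitch) Rx(roll)).
In Python, from rig import arm gives the robot as it stands.
- The arm moves only by the tool carry_out, never from a script. Its argument "plan" is a list of rows, each a list of 3 entries, a list of its own where there are three numbers: the shift along the tool's x, y, z in m, then the turn, a rotation vector about the tool's x, y, z in rad, then the closure, from 0 (fully open) to 1 (shut). A call has 1 to 8 rows; each row is the pose to reach, as a shift and turn from the pose commanded when the call began, along the tool's axes at that moment; what a row does not reach only later rows make up. A row lasts 1/8 s, in which the tool goes at most 62.5 mm and 10.7 degrees, less where a joint would pass 70% of its speed; a pose out of reach is approached as far as the arm can. A call with a gripper value outside its range is refused whole. The fingers move at their own pace and stop on an object; the grip force is fixed at half the most. Time passes only in rows, so rows that repeat a pose let the fingers close. It gives the time, the measured TCP pose, the force and the opening at its end, in the units of the state.
- arm.read_state(): the state, without advancing time (a new reading comes with each control period).
- arm.snapshot(name): name is "scene" or "top" or "wrist"; returns a dict with "img" (420x560x3 uint8, blue, green, red), "K" (3x3 intrinsics, pixels), "R" (3x3) and "t" (3): a world point X has camera coordinates R X + t; the wrist camera has in their place "mount" (4x4, takes a point from camera to tool coordinates, whose origin is the TCP and whose axes are the flange's). Camera axes: x right, y down, z forward; pixel columns grow to the right and rows downward; lengths in m; the calibration is good to about 2 mm. A picture is of the moment at which its call begins: read the wrist's pose just before it. There is no depth.
- arm.close_job(): hands the job in, once; it reports no verdict.
Trained networks look in a picture, given as the dict that the camera call returned (one of the last four; its "shot" number tells which), for a name from the list of things; names that differ only in an ending like _2 or _b are one class to them, and where a whole thing is asked for, a point or a joint stands for the part that bears it (a point fixed in the world has none). Each returns a list of dicts, best first, with "score" (0 to 1); they miss things now and then, are a little off and sometimes report something else, mostly with a low value. They report only what shows in the picture. A call takes as long as a camera call.
- arm.spot_in(name, picture): "xy" ([column, row] in pixels, amid what is visible of it).
- arm.outline_of(name, picture): "region" (420x560 bool, what is visible of it) and "xy" ([column, row] in pixels, amid what is visible of it).
The state is a dict: "time": time; "q": joint angles; "qvel": joint speeds; "joint_efforts": joint torques, N m; "ee_pos": TCP position; "tool_rot": TCP orientation; "ft_force": force on the tool from outside, world axes, zero at the start; "ft_torque": the same for the moment, N m; "width": opening from 0.0 (shut) to 1.0 (fully open).
Only numpy, scipy, OpenCV 4.12 (cv2) and the standard library are available. Lean on these libraries where they do the work, as an engineer would, in place of code of your own. Each camera call takes 0.05 s, during which the arm holds its last target. There are 200 camera calls.

TASK

Get the filter station ready for a sample. Take the black blanking plug out of the station and stand it in the steel tray; then take the stacked kit apart: the filter element goes into the recess of the station, the lid flat on the white tile with no part over the edge, and the funnel on the station over the element, lugs through the gaps, pushed fully down and turned a quarter turn clockwise under the hooks until it stops, and left open. Set things down rather than dropping them, and do not shift the wash bottle, the beaker or the tube rack.

Things in the scene. Friction and masses are not known exactly. Their poses are not given: they have to be found in the camera images.
- station_seat (a point): Centre of the filter station's flat top, 75 mm up; z up. Steel, 100 mm diameter, fixed. Recess 50 mm wide, 5 mm deep at the centre. Bayonet hooks at its +x and -x sides (28 deg either side of x), 13 mm high, 35 to 48 mm from the centre; slot under the roof 8 mm high, 44 mm out. Gaps at +y and -y let in lugs and fingers. Turned clockwise (from above), lugs stop along x within 4 deg.
- plug_mid (a point): Middle (half-way up) of the black plastic blanking plug, in the recess at the start. 40 mm tall, z up: foot 45 mm diameter, 5 mm high, then a brim of 58 mm diameter up to 9 mm (11 mm at the grip), then a round grip of 24 mm diameter to the top. About 60 g.
- element_mid (a point): Middle of the filter element, top of the stack at the start: 10 mm above its underside, 19.5 mm tall, z up. Steel flange 45 mm diameter, 5 mm high, tapered at the foot, fits the recess (then flush with the face); above it a grey sintered disc of 36 mm diameter. About 90 g.
- lid_mid (a point): Middle (half-way up) of the flat round steel lid that lies on the funnel and carries the filter element. 15 mm tall, z up: plate 64 mm diameter, 10 mm thick; below it a spigot of 44 mm diameter, 5 mm high, loose in the funnel's mouth. About 140 g.
- funnel_mid (a point): Middle (half-way up) of the steel funnel, bottom of the stack, upright on a 5 mm perforated plate. Straight open tube 80 mm tall, z up, 57 mm outside, 50 mm inside diameter (60 mm collar over the lowest 10 mm). Lugs at the lower end along its own +x and -x reach 40 mm from the axis, 13 mm wide, 1 to 6 mm above the lower edge, which seats on the station's face. About 350 g.
- tile_top (a point): Centre of the top of the white ceramic tile, place of the lid. 108 mm square (sides along x and y), 8 mm thick, top 8 mm above the bench, fixed.
- tray_in (a point): Centre of the inner floor (3 mm above the bench) of the steel tray, place of the plug. Inside 160 mm along its x and 110 mm along its y, walls 3 mm thick, rim 15 mm above the bench, fixed.
- wash_bottle: White wash bottle with red cap, 64 mm diameter, 165 mm tall with its spout, origin under its centre. To be left alone.
- beaker: Glass beaker, 60 mm diameter, 70 mm tall, origin under its centre. To be left alone.
- tube_rack: Wire rack with six glass tubes, 50 mm along its x, 120 mm along its y, 120 mm tall, origin under its centre. To be left alone.

How it is judged:
At the end, for the whole second after the job is handed in: Element in the recess (6 mm, flush); funnel over it, upright, down on the face, on axis (8 mm), lugs under the hooks (0.22 rad from the station's x); lid flat, right side up, wholly on the tile; plug upright on the tray floor; all released and at rest (horizontal distance between element_mid and station_seat below 0.006 m and z of element_mid in the frame of station_seat between 0.002 and 0.008 m and angle between each of element_mid, lid_mid's own z axis and vertical below 0.1 rad and linear speed of each of element, funnel, lid, plug below 0.02 m/s and horizontal distance between funnel_mid and station_seat below 0.008 m and z of funnel_mid in the frame of station_seat between 0.037 and 0.0425 m and angle between funnel_mid's own z axis and vertical below 0.08 rad and angle between the x axis of funnel_mid and the x axis of station_seat, either way round below 0.22 rad and x of lid_mid in the frame of tile_top between -0.023 and 0.023 m and y of lid_mid in the frame of tile_top between -0.023 and 0.023 m and z of lid_mid in the frame of tile_top between 0.004 and 0.011 m and x of plug_mid in the frame of tray_in between -0.055 and 0.055 m and y of plug_mid in the frame of tray_in between -0.03 and 0.03 m and z of plug_mid in the frame of tray_in between 0.016 and 0.024 m and angle between plug_mid's own z axis and vertical below 0.12 rad); the robot touches nothing.
It fails at once if the wash bottle, the beaker or the tube rack is shifted by more than 30 mm or tipped (distance of any of wash_bottle, beaker, tube_rack from where it was at the start of the episode above 0.03 m or angle between any of wash_bottle, beaker, tube_rack's own z axis and vertical above 0.5 rad).
It fails at once if the plug, the element, the lid or the funnel is dropped (falls freely by more than about 2 cm) ((linear speed of plug above 0.65 m/s and contact force between plug and the fingers below 0.02 N) or (linear speed of element above 0.65 m/s and contact force between element and anything else below 0.02 N) or (linear speed of lid above 0.65 m/s and contact force between lid and the fingers below 0.02 N) or (linear speed of funnel above 0.65 m/s and contact force between funnel and the fingers below 0.02 N)).
It also fails if it takes over 126 s, if anything falls off the work surface, if the arm or the gripper's body presses on something with over 40 N, if the wrist force passes 120 N, or if a joint passes its speed limit or range.

## Working session

There is one attempt and no reset: what is moved stays moved. The work goes in short steps, Python scripts to look and compute and a tool call to move; the robot and the scene stay as the last step left them, time stands still between calls to the robot, and variables do not carry over. Pictures are saved under pics/ and viewed, about 12 in all and at most 16, crops included, and the job is handed in when it is done.

Besides the shell and the picture viewer there is one more tool, called after "Emit:" as name(argument=value, ...), one argument or row to a line, values as JSON. carry_out: Moves the arm, as the interface text tells. Its arguments: {"type":"object","properties":{"plan":{"type":"array","items":{"type":"array"}}},"required":["plan"]}

```bash
ls; mkdir -p pics; cat > h.py <<'E'
import numpy as np, cv2
from rig import arm
from scipy.spatial.transform import Rotation as Ro
def cam(s, st=None):
    """returns K, Rcw, tcw"""
    if 'R' in s: return np.array(s['K']),np.array(s['R']),np.array(s['t'])
    M=np.array(s['mount']); R=Ro.from_euler('xyz',st['tool_rot']).as_matrix() if np.size(st['tool_rot'])==3 else np.array(st['tool_rot'])
    p=np.array(st['ee_pos']); Rwc=R@M[:3,:3]; c=R@M[:3,3]+p
    return np.array(s['K']),Rwc.T,-Rwc.T@c
def at_z(xy,c,z):
    K,R,t=c; d=R.T@np.linalg.solve(K,[xy[0],xy[1],1.]); o=-R.T@t
    return o+d*(z-o[2])/d[2]
def proj(X,c):
    K,R,t=c; p=K@(R@np.asarray(X,float)+t); return p[:2]/p[2]
def snap(n):
    st=arm.read_state(); s=arm.snapshot(n); return s,cam(s,st),st
E
python3 - <<'E'
from h import *
print(arm.read_state())
Z=dict(station_seat=.075,plug_mid=.09,element_mid=.11,lid_mid=.09,funnel_mid=.045,tile_top=.008,tray_in=.003,wash_bottle=.08,beaker=.035,tube_rack=.06)
for n in ('top','scene'):
    s,c,st=snap(n); cv2.imwrite(f'pics/{n}0.png',s['img']); print(n,'cam',-c[1].T@c[2])
    for k in Z:
        for d in arm.spot_in(k,s)[:2]: print(k,round(d['score'],2),np.round(d['xy']),np.round(at_z(d['xy'],c,Z[k]),3))
E
```

```text
pics
{'time': 0.0, 'q': array([ 1.31497303e+00,  3.14240933e-01, -4.80440563e-02,  1.21016873e+00,
        3.53609801e-05,  1.57083499e+00]), 'qvel': array([-4.16226179e-05, -2.70493962e-04,  1.60518705e-03, -1.08027486e-04,
        1.37103382e-03, -2.33660648e-04]), 'joint_efforts': array([ 1.71810257e-04, -5.39591753e+01,  3.39746618e+01,  1.93223334e-02,
       -3.81836310e-05, -7.80062862e-06]), 'ee_pos': array([0.15175421, 0.5802238 , 0.40384072]), 'tool_rot': array([-3.13993526e+00, -3.52968502e-05,  2.88573064e+00]), 'ft_force': array([ 0.31168876, -0.42940628,  0.38021276]), 'ft_torque': array([ 0.00682081,  0.05856228, -0.00744561]), 'width': 0.9980833236809988}
top cam [ 0.47189167 -0.00755456  0.9894027 ]
station_seat 0.86 [257. 187.] [0.566 0.065 0.075]
plug_mid 0.65 [246. 176.] [0.588 0.089 0.09 ]
element_mid 0.91 [348. 176.] [ 0.591 -0.134  0.11 ]
lid_mid 0.65 [339. 182.] [ 0.58  -0.117  0.09 ]
lid_mid 0.6 [172. 245.] [0.434 0.249 0.09 ]
funnel_mid 0.6 [335. 189.] [ 0.568 -0.113  0.045]
tile_top 0.72 [251. 190.] [0.565 0.085 0.008]
tile_top 0.67 [408. 232.] [ 0.472 -0.291  0.008]
tray_in 0.85 [172. 244.] [0.431 0.273 0.003]
wash_bottle 0.67 [143. 136.] [0.676 0.325 0.08 ]
beaker 0.59 [299. 267.] [ 0.386 -0.034  0.035]
tube_rack 0.86 [429. 134.] [ 0.698 -0.324  0.06 ]
scene cam [ 1.30811246 -0.4992908   0.8033868 ]
station_seat 0.96 [327. 216.] [0.626 0.054 0.075]
plug_mid 0.65 [335. 202.] [0.609 0.087 0.09 ]
element_mid 0.81 [245. 224.] [ 0.594 -0.138  0.11 ]
lid_mid 0.73 [247. 237.] [ 0.61  -0.143  0.09 ]
funnel_mid 0.88 [247. 251.] [ 0.606 -0.14   0.045]
tile_top 0.69 [161. 251.] [ 0.475 -0.29   0.008]
tray_in 0.94 [351. 171.] [0.432 0.28  0.003]
tray_in 0.2 [433. 196.] [0.634 0.398 0.003]
wash_bottle 0.55 [433. 193.] [0.69  0.319 0.08 ]
beaker 0.9 [245. 184.] [ 0.38  -0.024  0.035]
tube_rack 0.86 [181. 309.] [ 0.696 -0.329  0.06 ]
tube_rack 0.18 [244. 226.] [ 0.547 -0.115  0.06 ]
```

View pics/top0.png

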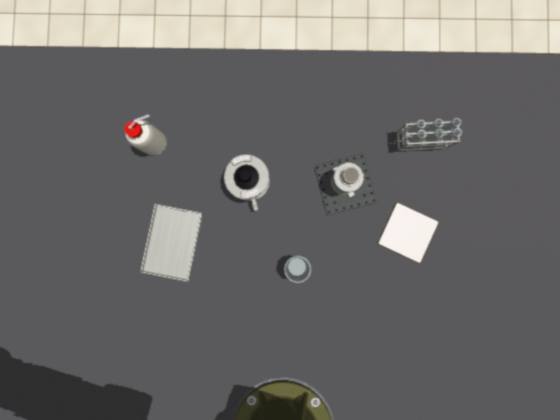

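View pics/scene0.png

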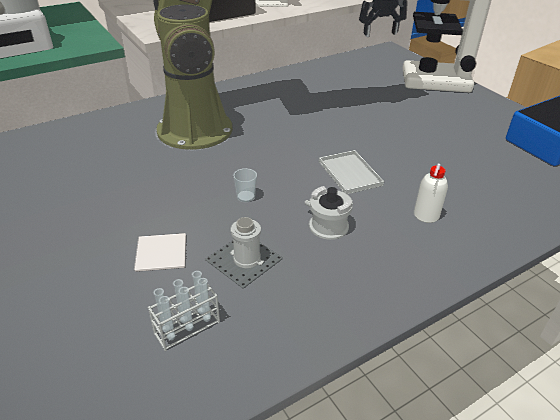

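The top view shows the station at (247,178), with its tap pointing to (254,205). The stack is at (349,178) on its plate, the tray at (172,243), the rotated tile at (408,232), and the beaker at (298,268). The scene view agrees. Next I'll go above the station for a close look.

```bash
cat >> h.py <<'E'
def mv(p,yaw,st=None):
    st=st or arm.read_state(); R=Ro.from_euler('xyz',st['tool_rot']); T=Ro.from_euler('xyz',[np.pi,0,yaw])
    print('pos',np.round(st['ee_pos'],4),'rpy',np.round(st['tool_rot'],4),'q',np.round(st['q'],2),'t',round(st['time'],2),'F',np.round(st['ft_force'],1),'w',round(st['width'],3))
    print('  shift',np.round(R.inv().apply(np.array(p)-st['ee_pos']),4),'turn',np.round((R.inv()*T).as_rotvec(),4))
E
python3 - <<'E'
from h import *
mv([.55,.085,.40],2.0)
s,c,st=snap('wrist'); print(np.round(s['mount'],3),s['K'])
E
```

```text
pos [0.1518 0.5805 0.4047] rpy [-3.1416  0.      2.8858] q [ 1.32  0.31 -0.05  1.21 -0.    1.57] t 1.1 F [-0.5  0.3 -0.2] w 0.997
  shift [-0.5106 -0.3786  0.0047] turn [0.     0.     0.8858]
[[ 0.001 -0.962 -0.273  0.069]
 [ 1.     0.001  0.    -0.   ]
 [-0.    -0.273  0.962  0.032]
 [ 0.     0.     0.     1.   ]] [[334.62773876   0.         277.05355294]
 [  0.         334.62773876 206.07239293]
 [  0.           0.           1.        ]]
```

Emit:
carry_out(
  plan=[
    [[-0.045,-0.033,0.0],[0,0,0.11],0],
    [[-0.09,-0.067,0.0],[0,0,0.22],0],
    [[-0.135,-0.1,0.0],[0,0,0.33],0],
    [[-0.18,-0.134,0.0],[0,0,0.44],0],
    [[-0.225,-0.167,0.0],[0,0,0.55],0],
    [[-0.27,-0.2,0.0],[0,0,0.66],0],
    [[-0.315,-0.234,0.0],[0,0,0.77],0],
    [[-0.36,-0.267,0.0],[0,0,0.885],0],
  ],
)

```text
time: 2.15
ee_pos: [0.4334, 0.2295, 0.405]
tool_rot: [3.141, -0.0, 1.997]
ft_force: [1.1, 1.0, -0.3]
width: 0.999
```

```bash
python3 - <<'E'
from h import *
mv([.585,.085,.40],2.0)
E
```

```text
pos [0.4334 0.2295 0.405 ] rpy [ 3.1408e+00 -1.0000e-04  1.9971e+00] q [ 0.49  0.11 -0.3   1.16  0.    1.63] t 2.15 F [ 1.1  1.  -0.3] w 0.999
  shift [-0.1942  0.0782  0.005 ] turn [ 0.0008 -0.0001 -0.0029]
```

Emit:
carry_out(
  plan=[
    [[-0.05,0.02,0.0],[0,0,0],0],
    [[-0.1,0.04,0.0],[0,0,0],0],
    [[-0.15,0.06,0.0],[0,0,0],0],
    [[-0.194,0.078,0.005],[0,0,0],0],
    [[-0.194,0.078,0.005],[0,0,0],0],
  ],
)

```text
time: 2.78
ee_pos: [0.5861, 0.0849, 0.3988]
tool_rot: [-3.141, 0.0, 1.997]
ft_force: [-1.5, 0.2, 1.1]
width: 0.999
```

```bash
python3 - <<'E'
from h import *
s,c,st=snap('wrist'); cv2.imwrite('pics/w1.png',s['img']); print(st['ee_pos'],st['tool_rot'])
for k,z in dict(station_seat=.075,plug_mid=.09).items():
    for d in arm.outline_of(k,s)[:1]:
        print(k,round(d['score'],2),d['xy'],np.round(at_z(d['xy'],c,z),4))
        cs,_=cv2.findContours(d['region'].astype(np.uint8),0,1); print(cv2.minAreaRect(max(cs,key=cv2.contourArea)))
for p in [(0.585,.085,.11)]: print(proj(p,c))
E
```

```text
[0.58605733 0.08493807 0.39883411] [-3.14120004e+00  4.27544395e-04  1.99679846e+00]
station_seat 0.93 [274.3, 154.9] [0.5705 0.1134 0.075 ]
((282.0053405761719, 182.7179412841797), (110.83517456054688, 115.87129974365234), 60.83238220214844)
plug_mid 0.63 [280.1, 181.9] [0.5836 0.0966 0.09  ]
((282.5, 184.5), (61.0, 63.0), 90.0)
[275.81028832 200.75033636]
```

View pics/w1.png

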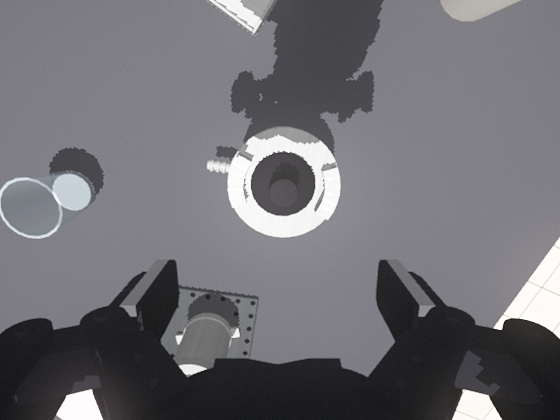

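Station ring is centred near (285,182), with the plug dark in its middle at (285,185). The hooks show only faintly at (245,155) and (328,182), so I need an enlarged, contrast-stretched crop.

```bash
python3 - <<'E'
from h import *
g=cv2.imread('pics/w1.png'); k=g[115:250,200:365]
k=np.clip((k.astype(float)-60)*1.3,0,255); k=(255*(k/255)**2).astype(np.uint8)
cv2.imwrite('pics/w1c.png',cv2.resize(k,None,fx=4.4,fy=4.4,interpolation=cv2.INTER_CUBIC))
st=arm.read_state(); s={'K':[[334.628,0,277.05],[0,334.628,206.07],[0,0,1]],'mount':[[0,-.962,-.273,.069],[1,0,0,0],[0,-.273,.962,.032],[0,0,0,1]]}
c=cam(s,st)
for p,z in [((285,185),.079),((285,182),.075)]: print(at_z(p,c,z))
E
```

```text
[0.58733336 0.09633686 0.079     ]
[0.58662667 0.09806235 0.075     ]
```

View pics/w1c.png

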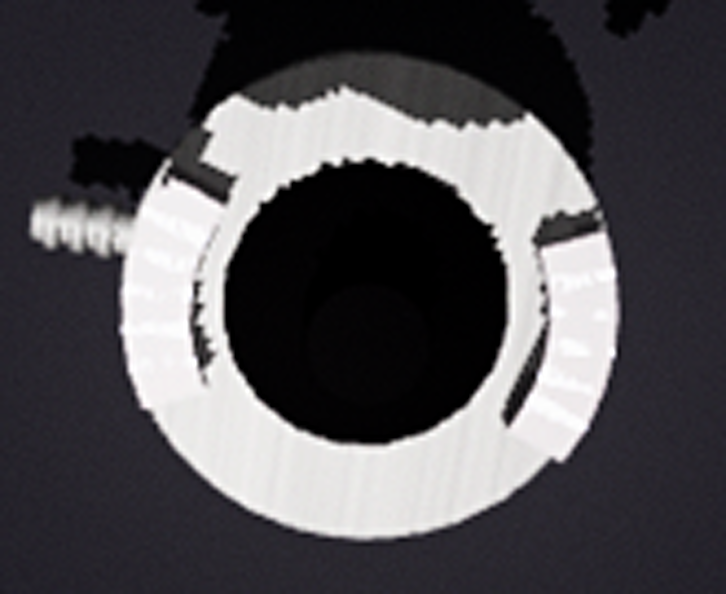

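The crop shows the two hooks clearly. The left one runs from (165,182) to (150,408) and the right one from (605,233) to (560,460), and the gaps are at top and bottom.

```bash
cat >> h.py <<'E'
MOUNT=None
E
python3 - <<'E'
from h import *
s,c,st=snap('wrist')
P=np.array([at_z((200+u/4.4,115+v/4.4),c,.088)[:2] for u,v in [(165,182),(150,408),(605,233),(560,460)]])
ctr=P.mean(0); print(ctr,np.linalg.norm(P-ctr,axis=1),np.degrees(np.arctan2(*(P-ctr).T[::-1])))
print(np.degrees(np.arctan2(*(P[0]-P[3])[::-1])),np.degrees(np.arctan2(*(P[1]-P[2])[::-1])))
pl=at_z((200+368/4.4,115+303/4.4),c,.079); print('brim',pl)
pt=at_z((200+366/4.4,115+345/4.4),c,.110); print('griptop',pt)
fc=at_z((200+369/4.4,115+(52+538)/2/4.4),c,.075); print('face',fc)
mv([*pl[:2],.30],2.0)
E
```

```text
[0.58711841 0.09517032] [0.04778226 0.04679603 0.04808139 0.04714322] [ 169.67960494 -133.80448831   46.27696401  -11.66920968]
169.00973796053802 -133.76321041477297
brim [0.58589757 0.09693829 0.079     ]
griptop [0.58553238 0.09553283 0.11      ]
face [0.58580863 0.09778082 0.075     ]
pos [0.5837 0.0879 0.3998] rpy [-3.1413e+00 -4.0000e-04  2.0016e+00] q [ 0.15  0.3  -0.08  1.19  0.    1.29] t 2.98 F [-0.4 -1.2  0.4] w 1.0
  shift [0.0073 0.0058 0.0998] turn [-0.0003 -0.0004  0.0016]
```

Emit:
carry_out(
  plan=[
    [[0.002,0.001,0.01],[0,0,0.185],0],
    [[0.004,0.003,0.02],[0,0,0.37],0],
    [[0.006,0.006,0.03],[0,0,0.555],0],
    [[0.006,0.006,0.04],[0,0,0.74],0],
    [[0.006,0.006,0.05],[0,0,0.925],0],
    [[0.006,0.006,0.06],[0,0,1.11],0],
    [[0.006,0.006,0.06],[0,0,1.295],0],
    [[0.006,0.006,0.06],[0,0,1.48],0],
  ],
)

```text
time: 3.98
ee_pos: [0.5864, 0.0965, 0.34]
tool_rot: [-3.141, -0.0, 0.517]
ft_force: [0.1, -0.6, -0.2]
width: 1.002
```

Emit:
carry_out(
  plan=[
    [[0,0,0],[0,0,0.11],0],
    [[0,0,0],[0,0,0.215],0],
    [[0,0,0],[0,0,0.215],0],
    [[0,0,0],[0,0,0.215],0],
    [[0,0,0],[0,0,0.215],0],
  ],
)

```text
time: 4.6
ee_pos: [0.5871, 0.0955, 0.3398]
tool_rot: [3.142, -0.0, 0.307]
ft_force: [0.6, -0.5, -0.5]
width: 1.006
```

```bash
python3 - <<'E'
from h import *
s,c,st=snap('wrist'); mv([.587,.095,.3],.305,st)
k=s['img'].astype(float); k=np.clip((k-60)*1.3,0,255); k=(255*(k/255)**2).astype(np.uint8)
for x in range(0,560,50): cv2.putText(k,str(x),(x,10),0,.35,(0,255,255))
for y in range(0,420,50): cv2.putText(k,str(y),(0,y+4),0,.35,(0,255,255))
cv2.imwrite('pics/w2.png',cv2.resize(k,None,fx=1.42,fy=1.42))
np.savez('c2.npz',K=c[0],R=c[1],t=c[2])
E
```

```text
pos [0.5871 0.0955 0.3398] rpy [ 3.1416e+00 -2.0000e-04  3.0720e-01] q [ 0.16  0.34 -0.17  1.07 -0.    3.  ] t 4.6 F [ 0.6 -0.5 -0.5] w 1.006
  shift [-0.0002  0.0004  0.0398] turn [ 0.     -0.0002  0.0022]
```

View pics/w2.png

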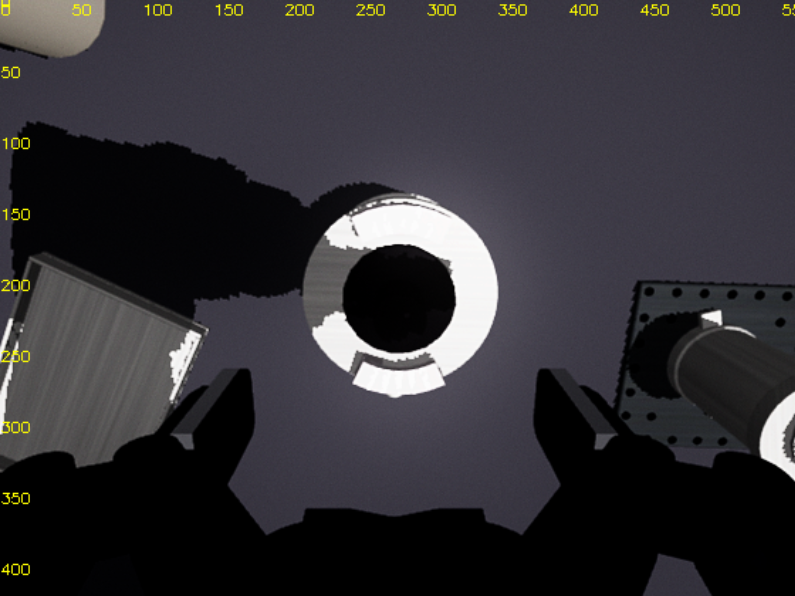

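Station now shows with its hooks top and bottom (bottom hook spans x 354–444 in the view), and the plug is centred at (399,298) in the view. The jaws line up with the gaps.

```bash
python3 - <<'E'
from h import *
d=np.load('c2.npz'); c=(d['K'],d['R'],d['t']); f=560/795
for n,p,z in [('brim',(399,298),.079),('hookmid bottom outer',(399,388),.088),('bl',(354,385),.088),('br',(444,385),.088),('ringL',(303,290),.075),('ringR',(498,290),.075),('ctrring',(400.5,292),.075)]:
    print(n,np.round(at_z(np.array(p)*f,c,z),4))
mv([.588,.094,.257],.305)
E
```

```text
brim [0.5895 0.0931 0.079 ]
hookmid bottom outer [0.5464 0.0793 0.088 ]
bl [0.5411 0.1017 0.088 ]
br [0.555 0.058 0.088]
ringL [0.5776 0.1405 0.075 ]
ringR [0.6077 0.046  0.075 ]
ctrring [0.5916 0.0929 0.075 ]
pos [0.5872 0.0954 0.3398] rpy [ 3.1416e+00 -1.0000e-04  3.0680e-01] q [ 0.16  0.34 -0.17  1.07 -0.    3.  ] t 4.65 F [-0.7 -0.5 -0.5] w 1.0
  shift [0.0004 0.0016 0.0828] turn [ 0.     -0.0001  0.0018]
```

Emit:
carry_out(
  plan=[
    [[0.002,0.003,0.03],[0,0,0],0],
    [[0.002,0.003,0.06],[0,0,0],0],
    [[0.002,0.003,0.082],[0,0,0],0],
    [[0.002,0.003,0.082],[0,0,0],0],
    [[0.002,0.003,0.082],[0,0,0],1],
    [[0.002,0.003,0.082],[0,0,0],1],
    [[0.002,0.003,0.082],[0,0,0],1],
    [[0.002,0.003,0.082],[0,0,0],1],
  ],
)

```text
time: 5.65
ee_pos: [0.5906, 0.093, 0.2587]
tool_rot: [3.141, -0.002, 0.306]
ft_force: [-0.6, -1.0, 4.8]
width: 0.259
```

Emit:
carry_out(
  plan=[
    [[0,0,0],[0,0,0],1],
    [[0,0,0],[0,0,0],1],
    [[0,0,-0.01],[0,0,0],1],
    [[0,0,-0.03],[0,0,0],1],
    [[0,0,-0.06],[0,0,0],1],
    [[0,0,-0.1],[0,0,0],1],
  ],
)

```text
time: 6.4
ee_pos: [0.5894, 0.0929, 0.358]
tool_rot: [-3.141, 0.002, 0.306]
ft_force: [0.3, 0.1, -1.3]
width: 0.263
```

```bash
python3 - <<'E'
from h import *
mv([.431,.275,.33],.9)
s,c,st=snap('top')
for k,z in dict(tray_in=.003,tile_top=.008).items():
    for d in arm.outline_of(k,s)[:2]:
        cs,_=cv2.findContours(d['region'].astype(np.uint8),0,1); r=cv2.minAreaRect(max(cs,key=cv2.contourArea))
        zz=.015 if k=='tray_in' else .008
        b=np.array([at_z(p,c,zz) for p in cv2.boxPoints(r)]); print(k,d['score'],np.round(b.mean(0),4),np.round(np.linalg.norm(b[:2]-b[1:3],axis=1),3),np.degrees(np.arctan2(*(b[1]-b[0])[1::-1])))
s,c,st=snap('wrist'); cv2.imwrite('pics/w3.png',s['img'])
E
```

```text
pos [0.5894 0.0929 0.358 ] rpy [-3.1412e+00  2.4000e-03  3.0580e-01] q [ 0.16  0.33 -0.13  1.11  0.    2.99] t 6.4 F [ 0.3  0.1 -1.3] w 0.263
  shift [-0.0962 -0.2214  0.0283] turn [-0.0011  0.0022 -0.5942]
tile_top 0.95 [ 0.4711 -0.2911  0.008 ] [0.109 0.109] -24.49795118487312
```

View pics/w3.png

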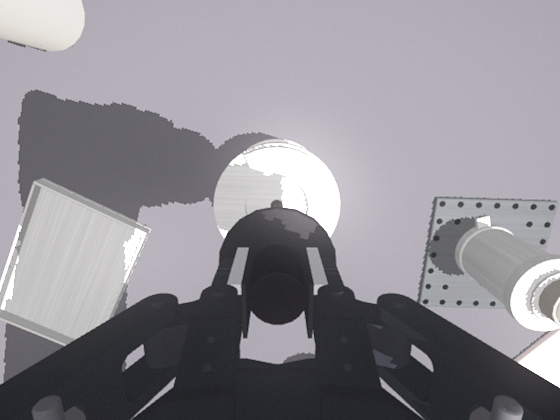

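Emit:
carry_out(
  plan=[
    [[-0.016,-0.037,0.0],[0,0,-0.1],1],
    [[-0.032,-0.074,0.0],[0,0,-0.2],1],
    [[-0.048,-0.111,0.0],[0,0,-0.3],1],
    [[-0.064,-0.148,0.0],[0,0,-0.4],1],
    [[-0.08,-0.185,0.0],[0,0,-0.5],1],
    [[-0.096,-0.221,0.03],[0,0,-0.595],1],
    [[-0.096,-0.221,0.08],[0,0,-0.595],1],
    [[-0.096,-0.221,0.12],[0,0,-0.595],1],
  ],
)

```text
time: 7.6
ee_pos: [0.4303, 0.2746, 0.2349]
tool_rot: [-3.141, 0.003, 0.902]
ft_force: [-0.3, 0.2, -0.0]
width: 0.263
```

```bash
python3 - <<'E'
from h import *
mv([.431,.275,.193],.9)
s,c,st=snap('wrist')
for d in arm.outline_of('tray_in',s)[:1]: print(d['score'],at_z(d['xy'],c,.003))
s,c,st=snap('top')
for k,z in dict(tray_in=.003,plug_mid=.05).items():
    for d in arm.spot_in(k,s)[:1]: print(k,d['score'],at_z(d['xy'],c,z))
s,c,st=snap('scene')
for k,z in dict(tray_in=.003,plug_mid=.05).items():
    for d in arm.spot_in(k,s)[:1]: print(k,d['score'],at_z(d['xy'],c,z))
E
```

```text
pos [0.4303 0.2746 0.2349] rpy [-3.1407e+00  2.8000e-03  9.0230e-01] q [ 0.57  0.28 -0.5   0.79 -0.    2.81] t 7.6 F [-0.3  0.2 -0. ] w 0.263
  shift [0.0009 0.0003 0.0419] turn [-0.0009  0.0028  0.0023]
0.78 [0.45894277 0.27509888 0.003     ]
tray_in 0.61 [0.4461444  0.25153756 0.003     ]
plug_mid 0.71 [0.4135881  0.25735486 0.05      ]
tray_in 0.6 [0.44459083 0.2699159  0.003     ]
plug_mid 0.71 [0.43215683 0.26417887 0.05      ]
```

Emit:
carry_out(
  plan=[
    [[0,0,0.015],[0,0,0],1],
    [[0,0,0.03],[0,0,0],1],
    [[0,0,0.038],[0,0,0],1],
    [[0,0,0.042],[0,0,0],1],
    [[0,0,0.0425],[0,0,0],1],
    [[0,0,0.0425],[0,0,0],1],
  ],
)

```text
time: 8.75
ee_pos: [0.4322, 0.2749, 0.1954]
tool_rot: [3.141, -0.0, 0.901]
ft_force: [-0.1, -0.3, -0.4]
width: 0.26
```

Emit:
carry_out(
  plan=[
    [[0,0,0],[0,0,0],0.5],
    [[0,0,0],[0,0,0],0],
    [[0,0,0],[0,0,0],0],
    [[0,0,-0.02],[0,0,0],0],
    [[0,0,-0.07],[0,0,0],0],
    [[0,0,-0.13],[0,0,0],0],
    [[0,0,-0.19],[0,0,0],0],
    [[0,0,-0.22],[0,0,0],0],
  ],
)

```text
time: 9.75
ee_pos: [0.4324, 0.2751, 0.4191]
tool_rot: [3.14, -0.005, 0.901]
ft_force: [0.7, -0.5, -0.1]
width: 0.998
```

```bash
python3 - <<'E'
from h import *
s,c,st=snap('wrist'); cv2.imwrite('pics/w4.png',s['img'])
for k,z in dict(plug_mid=.023,tray_in=.003).items():
    for d in arm.outline_of(k,s)[:1]: print(k,d['score'],at_z(d['xy'],c,z))
mv([.58,-.13,.42],2.5)
E
```

```text
plug_mid 0.84 [0.42792092 0.2755252  0.023     ]
tray_in 0.79 [0.45472388 0.28096824 0.003     ]
pos [0.4325 0.2751 0.417 ] rpy [ 3.1403 -0.0037  0.9008] q [ 0.57  0.14 -0.24  1.19  0.    2.81] t 9.9 F [-0.2  0.2 -1.6] w 1.002
  shift [-0.2259  0.3672 -0.0034] turn [ 0.004  -0.0019 -1.5992]
```

View pics/w4.png

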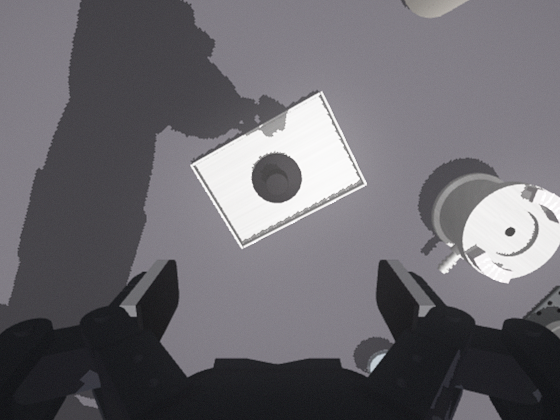

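The plug stands upright in the middle of the tray at about (277,177), and the station is now empty. Next is the stack.

Emit:
carry_out(
  plan=[
    [[-0.028,0.046,0.0],[0,0,-0.18],0],
    [[-0.056,0.093,0.0],[0,0,-0.36],0],
    [[-0.084,0.139,0.0],[0,0,-0.54],0],
    [[-0.112,0.186,0.0],[0,0,-0.72],0],
    [[-0.14,0.232,0.0],[0,0,-0.9],0],
    [[-0.168,0.279,0.0],[0,0,-1.08],0],
    [[-0.196,0.325,0.0],[0,0,-1.26],0],
    [[-0.224,0.372,0.0],[0,0,-1.44],0],
  ],
)

```text
time: 10.9
ee_pos: [0.5844, -0.1335, 0.4131]
tool_rot: [-3.14, -0.002, 2.312]
ft_force: [1.2, 0.0, -0.1]
width: 0.998
```

Emit:
carry_out(
  plan=[
    [[0,0,0],[0,0,-0.18],0],
    [[0,0,0],[0,0,-0.36],0],
    [[0,0,0],[0,0,-0.54],0],
    [[0,0,0],[0,0,-0.72],0],
    [[0,0,0],[0,0,-0.9],0],
    [[0,0,0],[0,0,-1.1],0],
    [[0,0,0],[0,0,-1.1],0],
    [[0,0,0],[0,0,-1.1],0],
  ],
)

```text
time: 11.9
ee_pos: [0.5843, -0.1317, 0.4141]
tool_rot: [3.141, -0.001, -2.88]
ft_force: [1.2, 0.1, -0.6]
width: 0.999
```

```bash
python3 - <<'E'
from h import *
s,c,st=snap('wrist'); mv([.59,-.132,.33],3.449,st)
k=cv2.resize(s['img'],None,fx=1.42,fy=1.42)
for x in range(0,560,50): cv2.putText(k,str(x),(int(x*1.42),10),0,.35,(0,255,255))
cv2.imwrite('pics/w5.png',k); np.savez('c5.npz',K=c[0],R=c[1],t=c[2])
for n,z in dict(element_mid=.11,lid_mid=.095,funnel_mid=.05).items():
    for d in arm.outline_of(n,s)[:1]:
        cs,_=cv2.findContours(d['region'].astype(np.uint8),0,1); r=cv2.minAreaRect(max(cs,key=cv2.contourArea)); print(n,d['score'],d['xy'],at_z(d['xy'],c,z),r)
E
```

```text
pos [ 0.5843 -0.1317  0.4141] rpy [ 3.1408e+00 -1.4000e-03 -2.8801e+00] q [-0.22  0.31 -0.03  1.23  0.   -0.48] t 11.9 F [ 1.2  0.1 -0.6] w 0.999
  shift [-0.0056 -0.0018  0.0841] turn [ 0.0008 -0.0014 -0.046 ]
element_mid 0.57 [269.2, 199.7] [ 0.58797419 -0.13732716  0.11      ] ((269.0, 200.0), (48.0, 50.0), 90.0)
lid_mid 0.89 [286.9, 183.3] [ 0.57348722 -0.12543692  0.095     ] ((273.5, 196.0), (70.0, 71.0), 90.0)
funnel_mid 0.96 [269.5, 160.0] [ 0.56398715 -0.14463109  0.05      ] ((275.2449951171875, 156.0735321044922), (45.16786193847656, 22.96940040588379), 3.900493860244751)
```

View pics/w5.png

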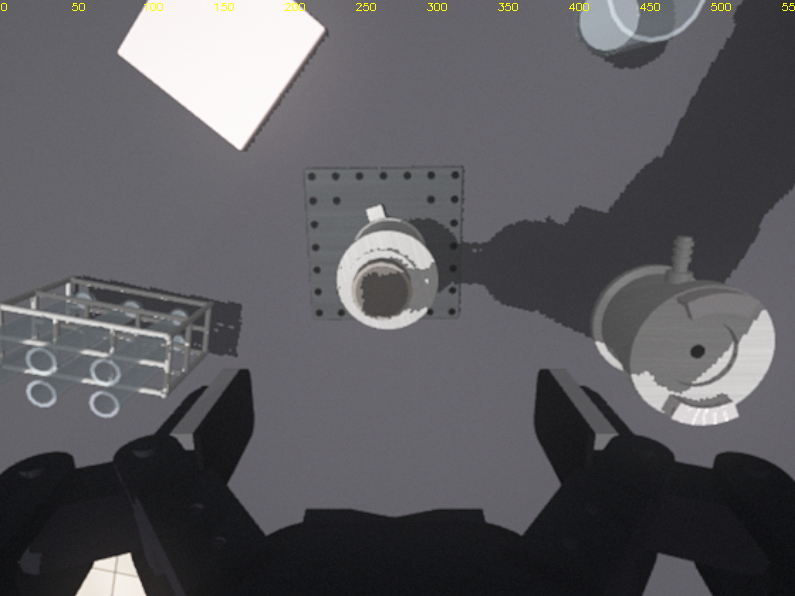

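The element top is at (384,293) in the view and the lid is round it at (388,279). One funnel lug shows at (376,212), and the rack, tile and beaker stand clear.

```bash
python3 - <<'E'
from h import *
d=np.load('c5.npz'); c=(d['K'],d['R'],d['t']); f=1/1.42
e=at_z(np.array((384,293))*f,c,.1145); l=at_z((273.5,196),c,.095); lug=at_z(np.array((375,207))*f,c,.0085)
o=at_z((269,200),c,.105)
print(e,l,o,lug,lug-l,np.arctan2(*(lug-l)[1::-1]))
mv([*((e+o)/2)[:2],.274],3.449)
E
```

```text
[ 0.59206729 -0.13510508  0.1145    ] [ 0.58759538 -0.13382874  0.095     ] [ 0.58956842 -0.13719854  0.105     ] [ 0.55613278 -0.15375842  0.0085    ] [-0.0314626  -0.01992968 -0.0865    ] -2.576946944720433
pos [ 0.5845 -0.1318  0.415 ] rpy [ 3.1415e+00 -2.0000e-04 -2.8784e+00] q [-0.22  0.31 -0.03  1.23 -0.   -0.48] t 12.1 F [-0.2  0.1 -0.3] w 0.998
  shift [-0.005  -0.0059  0.141 ] turn [ 0.0001 -0.0002 -0.0442]
```

Emit:
carry_out(
  plan=[
    [[-0.005,-0.006,0.04],[0,0,-0.044],0],
    [[-0.005,-0.006,0.08],[0,0,-0.044],0],
    [[-0.005,-0.006,0.12],[0,0,-0.044],0],
    [[-0.005,-0.006,0.135],[0,0,-0.044],0],
    [[-0.005,-0.006,0.141],[0,0,-0.044],0],
    [[-0.005,-0.006,0.141],[0,0,-0.044],0],
    [[-0.005,-0.006,0.141],[0,0,-0.044],0],
  ],
)

```text
time: 12.98
ee_pos: [0.5916, -0.1365, 0.2758]
tool_rot: [-3.14, 0.002, -2.833]
ft_force: [-0.3, -0.7, 0.4]
width: 1.0
```

Emit:
carry_out(
  plan=[
    [[0,0,0],[0,0,0],0.5],
    [[0,0,0],[0,0,0],1],
    [[0,0,0],[0,0,0],1],
    [[0,0,0],[0,0,0],1],
    [[0,0,0],[0,0,0],1],
  ],
)

```text
time: 13.6
ee_pos: [0.5912, -0.1364, 0.2749]
tool_rot: [-3.141, 0.001, -2.833]
ft_force: [-0.2, 0.2, 5.7]
width: 0.392
```

```bash
python3 - <<'E'
from h import *
mv([.590,.093,.38],3.449)
s,c,st=snap('wrist'); cv2.imwrite('pics/w6.png',s['img'][100:420,130:430])
E
```

```text
pos [ 0.5912 -0.1364  0.2749] rpy [-3.1409e+00  1.1000e-03 -2.8333e+00] q [-0.23  0.4  -0.22  0.94 -0.   -0.53] t 13.6 F [-0.2  0.2  5.7] w 0.392
  shift [-0.0686  0.2189 -0.1052] turn [-0.0007  0.0011  0.0009]
```

View pics/w6.png

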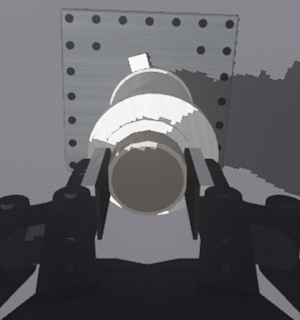

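Element is between the pads, held on its disc. Now I'll lift it and carry it over the station.

Emit:
carry_out(
  plan=[
    [[0,0,-0.01],[0,0,0],1],
    [[0,0,-0.04],[0,0,0],1],
    [[0,0,-0.09],[0,0,0],1],
    [[-0.015,0.048,-0.105],[0,0,0],1],
    [[-0.03,0.096,-0.105],[0,0,0],1],
    [[-0.045,0.144,-0.105],[0,0,0],1],
    [[-0.06,0.192,-0.1],[0,0,0],1],
    [[-0.069,0.219,-0.075],[0,0,0],1],
  ],
)

```text
time: 14.65
ee_pos: [0.5905, 0.0958, 0.3506]
tool_rot: [-3.142, 0.003, -2.831]
ft_force: [-0.2, 0.0, -1.2]
width: 0.387
```

Emit:
carry_out(
  plan=[
    [[0,0,0.01],[0,0,0],1],
    [[0,0,0.03],[0,0,0],1],
    [[0,0,0.03],[0,0,0],1],
    [[0,0,0.03],[0,0,0],1],
  ],
)

```text
time: 15.15
ee_pos: [0.5904, 0.0926, 0.3199]
tool_rot: [-3.141, 0.0, -2.834]
ft_force: [0.3, 0.3, -0.4]
width: 0.391
```

```bash
python3 - <<'E'
from h import *
s,c,st=snap('wrist'); mv([.590,.093,.251],3.449,st)
k=cv2.resize(s['img'][130:400,160:420],None,fx=2.2,fy=2.2); cv2.imwrite('pics/w7.png',k); np.savez('c7.npz',K=c[0],R=c[1],t=c[2])
E
```

```text
pos [0.5904 0.0926 0.3199] rpy [-3.1413e+00  4.0000e-04 -2.8343e+00] q [ 0.16  0.35 -0.19  1.03 -0.   -0.15] t 15.15 F [ 0.3  0.3 -0.4] w 0.391
  shift [0.0003 0.0005 0.0689] turn [-0.0003  0.0004 -0.0002]
```

View pics/w7.png

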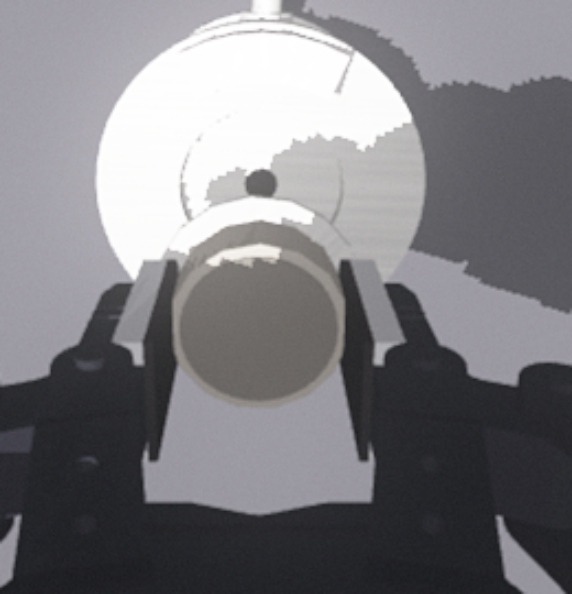

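The drain hole (recess centre) is at crop (260,184), the element's top disc is centred at (259,324), and the station ring is symmetric about x≈261.

```bash
python3 - <<'E'
from h import *
d=np.load('c7.npz'); c=(d['K'],d['R'],d['t']); P=lambda u,v:(160+u/2.2,130+v/2.2)
h=at_z(P(260,184),c,.070); e=at_z(P(259,324),c,.1595)
ring=(at_z(P(96,184),c,.075)+at_z(P(426,184),c,.075))/2
print(h,ring,e)
R=Ro.from_euler('xyz',[np.pi,0,3.449]); print('shift',R.inv().apply(h-e))
E
```

```text
[0.58851202 0.09270503 0.07      ] [0.5869557 0.0925091 0.075    ] [0.58930319 0.09244869 0.1595    ]
shift [0.00067651 0.00048372 0.0895    ]
```

Emit:
carry_out(
  plan=[
    [[0.001,0.0005,0.03],[0,0,0],1],
    [[0.001,0.0005,0.05],[0,0,0],1],
    [[0.001,0.0005,0.06],[0,0,0],1],
    [[0.001,0.0005,0.065],[0,0,0],1],
    [[0.001,0.0005,0.069],[0,0,0],1],
    [[0.001,0.0005,0.07],[0,0,0],1],
    [[0.001,0.0005,0.07],[0,0,0],1],
    [[0.001,0.0005,0.07],[0,0,0],1],
  ],
)

```text
time: 16.2
ee_pos: [0.5893, 0.0935, 0.2499]
tool_rot: [-3.141, 0.001, -2.833]
ft_force: [-1.5, -0.1, 4.7]
width: 0.391
```

```bash
python3 - <<'E'
from h import *
mv([.588,-.134,.4],3.449)
E
```

```text
pos [0.5893 0.0935 0.2499] rpy [-3.1413e+00  9.0000e-04 -2.8333e+00] q [ 0.16  0.41 -0.28  0.88 -0.   -0.15] t 16.2 F [-1.5 -0.1  4.7] w 0.391
  shift [ 0.0701 -0.2164 -0.1501] turn [-0.0003  0.0009  0.0009]
```

Emit:
carry_out(
  plan=[
    [[0,0,0],[0,0,0],0.6],
    [[0,0,0],[0,0,0],0],
    [[0,0,0],[0,0,0],0],
    [[0,0,-0.01],[0,0,0],0],
    [[0,0,-0.04],[0,0,0],0],
    [[0,0,-0.07],[0,0,0],0],
    [[0,0,-0.11],[0,0,0],0],
    [[0,0,-0.11],[0,0,0],0],
  ],
)

```text
time: 17.2
ee_pos: [0.5904, 0.0937, 0.3635]
tool_rot: [-3.141, 0.007, -2.833]
ft_force: [0.8, 0.1, -0.5]
width: 1.002
```

```bash
python3 - <<'E'
from h import *
s,c,st=snap('wrist'); mv([.588,-.134,.36],3.449,st)
k=cv2.resize(s['img'][100:400,130:430],None,fx=1.9,fy=1.9); cv2.imwrite('pics/w8.png',k); np.savez('c8.npz',K=c[0],R=c[1],t=c[2])
E
```

```text
pos [0.5904 0.0937 0.3635] rpy [-3.1405  0.0069 -2.8333] q [ 0.16  0.32 -0.13  1.11 -0.   -0.15] t 17.2 F [ 0.8  0.1 -0.5] w 1.002
  shift [ 0.0714 -0.2163  0.0032] turn [-0.0011  0.0069  0.0009]
```

View pics/w8.png

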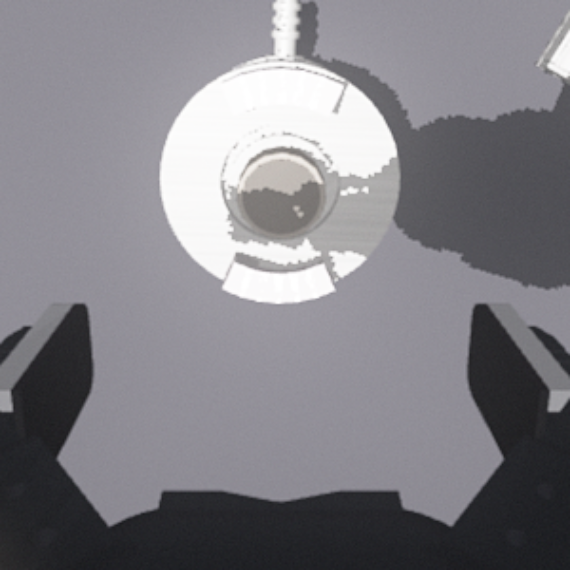

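The element sits centred and level in the recess. Next is the lid.

Emit:
carry_out(
  plan=[
    [[0.018,-0.054,0.0],[0,0,0],0],
    [[0.036,-0.108,0.0],[0,0,0],0],
    [[0.054,-0.162,0.0],[0,0,0],0],
    [[0.071,-0.216,0.003],[0,0,0],0],
    [[0.071,-0.216,0.003],[0,0,0],0],
    [[0.071,-0.216,0.003],[0,0,0],0],
    [[0.071,-0.216,0.003],[0,0,0],0],
  ],
)

```text
time: 18.12
ee_pos: [0.5869, -0.1326, 0.3558]
tool_rot: [3.141, -0.001, -2.832]
ft_force: [-0.6, -0.4, 0.7]
width: 0.998
```

```bash
python3 - <<'E'
from h import *
s,c,st=snap('wrist'); cv2.imwrite('pics/w9.png',s['img']); np.savez('c9.npz',K=c[0],R=c[1],t=c[2])
d=arm.outline_of('lid_mid',s)[0]; cs,_=cv2.findContours(d['region'].astype(np.uint8),0,1); e=cv2.minEnclosingCircle(max(cs,key=cv2.contourArea))
print(d['score'],e,at_z(e[0],c,.093))
p=at_z(e[0],c,.093); mv([p[0],p[1],.2495],3.449,st)
s,c,st=snap('top'); 
for d in arm.outline_of('tile_top',s)[:1]:
    cs,_=cv2.findContours(d['region'].astype(np.uint8),0,1); r=cv2.minAreaRect(max(cs,key=cv2.contourArea)); b=np.array([at_z(p,c,.008) for p in cv2.boxPoints(r)]); print(b.mean(0),np.linalg.norm(b[0]-b[1]))
E
```

```text
0.9 ((273.79327392578125, 212.00721740722656), 44.20149230957031) [ 0.58826489 -0.13440344  0.093     ]
pos [ 0.5869 -0.1326  0.3558] rpy [ 3.1408e+00 -5.0000e-04 -2.8316e+00] q [-0.22  0.34 -0.12  1.11  0.   -0.53] t 18.12 F [-0.6 -0.4  0.7] w 0.998
  shift [-0.0008 -0.0023  0.1063] turn [ 0.0008 -0.0005  0.0026]
```

View pics/w9.png

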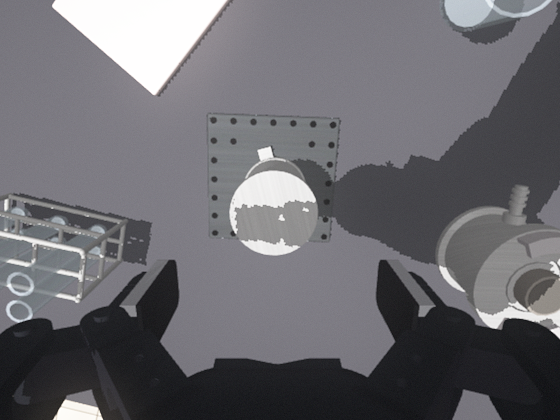

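The lid is undisturbed on the funnel at (274,212), which agrees with the network outline. I'll grasp it.

Emit:
carry_out(
  plan=[
    [[-0.001,-0.002,0.04],[0,0,0],0],
    [[-0.001,-0.002,0.08],[0,0,0],0],
    [[-0.001,-0.002,0.1],[0,0,0],0],
    [[-0.001,-0.002,0.106],[0,0,0],0],
    [[-0.001,-0.002,0.106],[0,0,0],0],
    [[-0.001,-0.002,0.106],[0,0,0],0.5],
    [[-0.001,-0.002,0.106],[0,0,0],1],
    [[-0.001,-0.002,0.106],[0,0,0],1],
  ],
)

```text
time: 19.32
ee_pos: [0.5893, -0.1355, 0.2522]
tool_rot: [-3.14, 0.003, -2.833]
ft_force: [-0.5, 0.8, 6.6]
width: 0.709
```

Emit:
carry_out(
  plan=[
    [[0,0,0],[0,0,0],1],
    [[0,0,0],[0,0,0],1],
    [[0,0,-0.005],[0,0,0],1],
    [[0,0,-0.015],[0,0,0],1],
    [[0,0,-0.04],[0,0,0],1],
    [[0,0,-0.08],[0,0,0],1],
    [[0,0,-0.08],[0,0,0],1],
    [[0,0,-0.08],[0,0,0],1],
  ],
)

```text
time: 20.32
ee_pos: [0.5883, -0.1355, 0.3302]
tool_rot: [-3.142, -0.0, -2.833]
ft_force: [0.0, 0.9, -2.9]
width: 0.707
```

```bash
python3 - <<'E'
from h import *
mv([.471,-.291,.28],3.449)
s,c,st=snap('wrist'); cv2.imwrite('pics/w10.png',s['img'])
E
```

```text
pos [ 0.5883 -0.1355  0.3302] rpy [-3.1416 -0.     -2.8334] q [-0.23  0.36 -0.16  1.06 -0.   -0.53] t 20.32 F [ 0.   0.9 -2.9] w 0.707
  shift [ 0.159  -0.1126  0.0502] turn [-0.     -0.      0.0008]
```

View pics/w10.png

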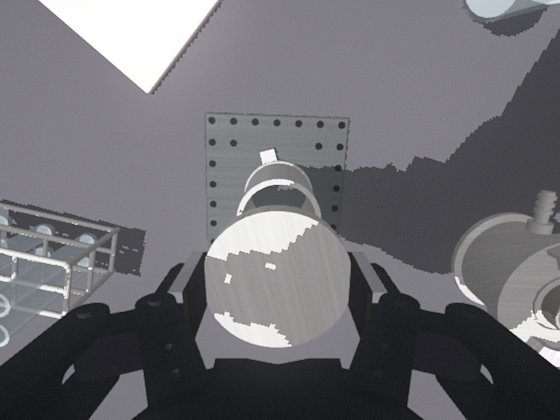

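Lid is level in the grip and the funnel stayed on its plate. Over to the tile.

Emit:
carry_out(
  plan=[
    [[0.032,-0.022,0.0],[0,0,0],1],
    [[0.064,-0.045,0.0],[0,0,0],1],
    [[0.096,-0.068,0.0],[0,0,0],1],
    [[0.128,-0.09,0.0],[0,0,0],1],
    [[0.159,-0.113,0.02],[0,0,0],1],
    [[0.159,-0.113,0.06],[0,0,0],1],
    [[0.159,-0.113,0.1],[0,0,0],1],
    [[0.159,-0.113,0.13],[0,0,0],1],
  ],
)

```text
time: 21.38
ee_pos: [0.4698, -0.2908, 0.1973]
tool_rot: [3.139, -0.002, -2.834]
ft_force: [0.1, -0.1, -1.9]
width: 0.713
```

Emit:
carry_out(
  plan=[
    [[0,0,0.008],[0,0,0],1],
    [[0,0,0.014],[0,0,0],1],
    [[0,0,0.018],[0,0,0],1],
    [[0,0,0.02],[0,0,0],1],
    [[0,0,0.02],[0,0,0],1],
    [[0,0,0.02],[0,0,0],1],
  ],
)

```text
time: 22.12
ee_pos: [0.4715, -0.2915, 0.1807]
tool_rot: [-3.141, 0.0, -2.833]
ft_force: [0.8, 1.1, -1.4]
width: 0.712
```

Emit:
carry_out(
  plan=[
    [[0,0,0.001],[0,0,0],1],
    [[0,0,0.002],[0,0,0],1],
    [[0,0,0.002],[0,0,0],1],
    [[0,0,0.002],[0,0,0],1],
  ],
)

```text
time: 22.62
ee_pos: [0.4715, -0.2915, 0.1802]
tool_rot: [-3.141, 0.001, -2.833]
ft_force: [-5.4, 3.1, 15.1]
width: 0.708
```

Emit:
carry_out(
  plan=[
    [[0,0,0],[0,0,0],0.3],
    [[0,0,0],[0,0,0],0],
    [[0,0,0],[0,0,0],0],
    [[0,0,-0.02],[0,0,0],0],
    [[0,0,-0.07],[0,0,0],0],
    [[0,0,-0.13],[0,0,0],0],
    [[0,0,-0.17],[0,0,0],0],
    [[0,0,-0.17],[0,0,0],0],
  ],
)

```text
time: 23.62
ee_pos: [0.4726, -0.2922, 0.3519]
tool_rot: [-3.136, 0.005, -2.833]
ft_force: [-0.2, -0.7, -0.2]
width: 1.004
```

```bash
python3 - <<'E'
from h import *
s,c,st=snap('wrist'); cv2.imwrite('pics/w11.png',s['img'])
d=arm.outline_of('lid_mid',s)[0]; cs,_=cv2.findContours(d['region'].astype(np.uint8),0,1); e=cv2.minEnclosingCircle(max(cs,key=cv2.contourArea)); print(d['score'],e,at_z(e[0],c,.022))
d=arm.outline_of('tile_top',s)[0]; cs,_=cv2.findContours(d['region'].astype(np.uint8),0,1);r=cv2.minAreaRect(max(cs,key=cv2.contourArea)); print(d['score'],r,np.round([at_z(p,c,.008)[:2] for p in cv2.boxPoints(r)],3), at_z(r[0],c,.008))
mv([.588,-.135,.33],3.449,st)
E
```

```text
0.89 ((280.06884765625, 186.88323974609375), 35.40732955932617) [ 0.47114768 -0.29158274  0.022     ]
0.88 ((282.86279296875, 181.44248962402344), (114.01536560058594, 114.2975845336914), 41.18592834472656) [[ 0.497 -0.361]
 [ 0.4   -0.317]
 [ 0.44  -0.219]
 [ 0.546 -0.259]] [ 0.46831837 -0.28965436  0.008     ]
pos [ 0.4726 -0.2922  0.3519] rpy [-3.1363  0.0045 -2.8332] q [-0.55  0.25 -0.25  1.06 -0.   -0.86] t 23.62 F [-0.2 -0.7 -0.2] w 1.004
  shift [-0.1575  0.1149  0.022 ] turn [-0.0053  0.0045  0.0009]
```

View pics/w11.png

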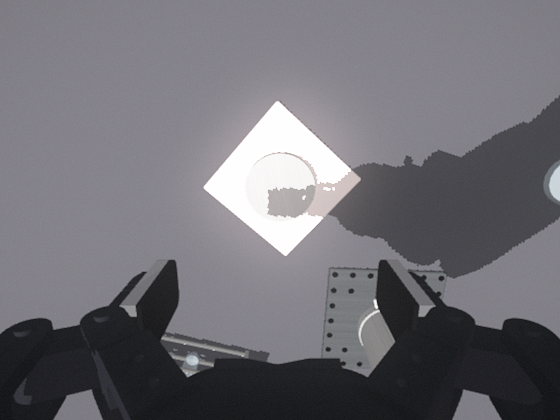

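The lid lies flat in the middle of the tile at (280,187), within about 3 mm of its centre. Next is the funnel.

Emit:
carry_out(
  plan=[
    [[-0.04,0.029,0.0],[0,0,0],0],
    [[-0.08,0.058,0.0],[0,0,0],0],
    [[-0.12,0.087,0.0],[0,0,0],0],
    [[-0.157,0.115,0.01],[0,0,0],0],
    [[-0.157,0.115,0.022],[0,0,0],0],
    [[-0.157,0.115,0.022],[0,0,0],0],
    [[-0.157,0.115,0.022],[0,0,0],0],
  ],
)

```text
time: 24.65
ee_pos: [0.5853, -0.135, 0.3257]
tool_rot: [3.141, -0.001, -2.835]
ft_force: [1.1, -0.1, 0.0]
width: 0.999
```

```bash
python3 - <<'E'
from h import *
s,c,st=snap('wrist'); cv2.imwrite('pics/w12.png',cv2.resize(s['img'][60:420,120:440],None,fx=1.6,fy=1.6)); np.savez('c12.npz',K=c[0],R=c[1],t=c[2])
d=arm.outline_of('funnel_mid',s)[0]; cs,_=cv2.findContours(d['region'].astype(np.uint8),0,1); e=cv2.minAreaRect(max(cs,key=cv2.contourArea)); print(d['score'],e)
mv([.588,-.135,.217],3.449,st)
E
```

```text
0.71 ((279.5577392578125, 215.73959350585938), (91.15325927734375, 102.18103790283203), 28.442928314208984)
pos [ 0.5853 -0.135   0.3257] rpy [ 3.1411e+00 -1.3000e-03 -2.8346e+00] q [-0.23  0.36 -0.17  1.04 -0.   -0.53] t 24.65 F [ 1.1 -0.1  0. ] w 0.999
  shift [-0.0028 -0.0009  0.1087] turn [ 0.0005 -0.0013 -0.0004]
```

View pics/w12.png

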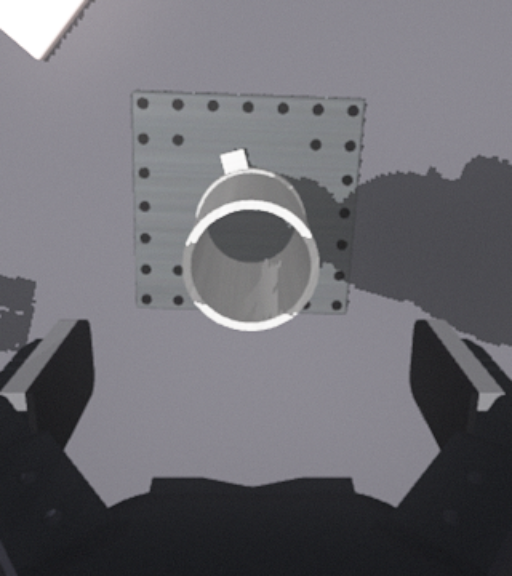

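The funnel's rim is centred at crop (251,266) and its lug is at (233,158).

```bash
python3 - <<'E'
from h import *
d=np.load('c12.npz'); c=(d['K'],d['R'],d['t']); P=lambda u,v:(120+u/1.6,60+v/1.6)
r=at_z(P(251,266),c,.085); l=at_z(P(231.5,153),c,.011); print(r,l,np.linalg.norm((l-r)[:2]),np.arctan2(*(l-r)[1::-1])+np.pi)
mv([r[0],r[1],.215],3.449)
E
```

```text
[ 0.58876591 -0.13392002  0.085     ] [ 0.55649565 -0.15492662  0.011     ] 0.03850515609599856 0.577048526433964
pos [ 0.5856 -0.1351  0.3265] rpy [-3.1414e+00  1.0000e-04 -2.8349e+00] q [-0.23  0.36 -0.17  1.04 -0.   -0.53] t 24.75 F [ 0.5  0.3 -0.2] w 1.001
  shift [-0.0034  0.0002  0.1115] turn [-0.0002  0.0001 -0.0007]
```

Emit:
carry_out(
  plan=[
    [[-0.0035,0,0.03],[0,0,0],0],
    [[-0.0035,0,0.07],[0,0,0],0],
    [[-0.0035,0,0.1],[0,0,0],0],
    [[-0.0035,0,0.111],[0,0,0],0],
    [[-0.0035,0,0.111],[0,0,0],0],
    [[-0.0035,0,0.111],[0,0,0],0.5],
    [[-0.0035,0,0.111],[0,0,0],1],
    [[-0.0035,0,0.111],[0,0,0],1],
  ],
)

```text
time: 25.75
ee_pos: [0.5902, -0.1334, 0.2171]
tool_rot: [-3.14, 0.002, -2.833]
ft_force: [-0.8, -1.7, 7.0]
width: 0.657
```

Emit:
carry_out(
  plan=[
    [[0,0,0],[0,0,0],1],
    [[0,0,0],[0,0,0],1],
    [[0,0,0],[0,0,0],1],
  ],
)

```text
time: 26.12
ee_pos: [0.5902, -0.1334, 0.2171]
tool_rot: [-3.14, 0.002, -2.833]
ft_force: [-1.2, -1.7, 5.8]
width: 0.654
```

Emit:
carry_out(
  plan=[
    [[0,0,-0.005],[0,0,0],1],
    [[0,0,-0.015],[0,0,0],1],
    [[0,0,-0.04],[0,0,0],1],
    [[0,0,-0.08],[0,0,0],1],
    [[0,0,-0.13],[0,0,0],1],
    [[0,0,-0.13],[0,0,0],1],
    [[0,0,-0.13],[0,0,0],1],
  ],
)

```text
time: 27.0
ee_pos: [0.5889, -0.133, 0.3447]
tool_rot: [3.141, -0.001, -2.833]
ft_force: [0.5, 0.7, -2.8]
width: 0.66
```

```bash
python3 - <<'E'
from h import *
mv([.5895,.093,.345],3.449+1.3)
E
```

```text
pos [ 0.5889 -0.133   0.3447] rpy [ 3.1412e+00 -7.0000e-04 -2.8333e+00] q [-0.22  0.35 -0.14  1.09 -0.   -0.53] t 27.0 F [ 0.5  0.7 -2.8] w 0.66
  shift [-6.910e-02  2.151e-01 -2.000e-04] turn [ 7.0000e-04 -3.0000e-04 -1.2991e+00]
```

Emit:
carry_out(
  plan=[
    [[-0.009,0.027,0.0],[0,0,-0.163],1],
    [[-0.017,0.054,0.0],[0,0,-0.326],1],
    [[-0.026,0.081,0.0],[0,0,-0.489],1],
    [[-0.035,0.108,0.0],[0,0,-0.652],1],
    [[-0.043,0.134,0.0],[0,0,-0.815],1],
    [[-0.052,0.161,0.0],[0,0,-0.978],1],
    [[-0.06,0.188,0.0],[0,0,-1.141],1],
    [[-0.069,0.215,0.0],[0,0,-1.3],1],
  ],
)

```text
time: 28.0
ee_pos: [0.5888, 0.0935, 0.3427]
tool_rot: [3.137, -0.0, -1.528]
ft_force: [0.2, -0.0, -3.1]
width: 0.655
```

Emit:
carry_out(
  plan=[
    [[0,0,0],[0,0,0],1],
    [[0,0,0],[0,0,0],1],
    [[0,0,0],[0,0,0],1],
  ],
)

```text
time: 28.38
ee_pos: [0.5896, 0.0919, 0.3445]
tool_rot: [3.14, -0.0, -1.535]
ft_force: [-0.9, 0.3, -3.4]
width: 0.661
```

```bash
python3 - <<'E'
from h import *
s,c,st=snap('wrist'); cv2.imwrite('pics/w13.png',cv2.resize(s['img'][40:420,120:440],None,fx=1.55,fy=1.55)); np.savez('c13.npz',K=c[0],R=c[1],t=c[2])
mv([.5895,.093,.287],3.449+1.3,st)
E
```

```text
pos [0.5896 0.0919 0.3445] rpy [ 3.1403e+00 -4.0000e-04 -1.5351e+00] q [ 0.15  0.34 -0.15  1.08 -0.   -1.45] t 28.38 F [-0.9  0.3 -3.4] w 0.661
  shift [-0.0012 -0.      0.0575] turn [ 0.0013 -0.0004 -0.0009]
```

View pics/w13.png

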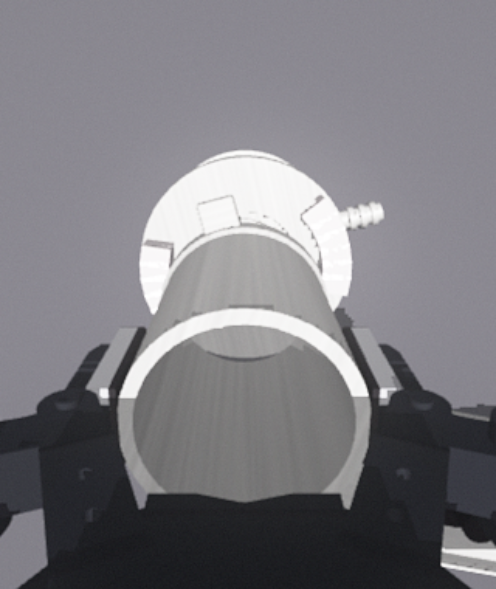

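The lug at crop (219,213) points into the gap between the hooks, whose edges are at (165,245) and (310,210). The funnel stands upright. I'll check its axis numerically.

```bash
python3 - <<'E'
from h import *
d=np.load('c13.npz'); c=(d['K'],d['R'],d['t']); P=lambda u,v:(120+u/1.55,40+v/1.55)
l=(at_z(P(118,415),c,.2125)+at_z(P(370,415),c,.2125))/2; print('rim sides',l)
print('rim top',at_z(P(244,307),c,.2125), 'lug tip',at_z(P(216,199),c,.1385))
print('ring',(at_z(P(140,262),c,.075)+at_z(P(352,262),c,.075))/2,'tool y',[np.sin(-1.535),-np.cos(-1.535)])
q=lambda X:(np.array(proj(X,c))-[120,40])*1.55
print('pred rim top',q([.5895,.093-.0-.0285,.2125]),'station disc near edge pred',q([.5895,.093,.075]),q([.5895+.05,.093,.075]),q([.5895-.05,.093,.075]),q([.5895,.043,.075]))
E
```

```text
rim sides [0.58958145 0.08689566 0.2125    ]
rim top [0.59052626 0.06158546 0.2125    ] lug tip [0.60016742 0.05175047 0.1385    ]
ring [0.58806746 0.09214283 0.075     ] tool y [np.float64(-0.9993593799047014), np.float64(-0.03578868251962819)]
pred rim top [248.41986212 320.28922122] station disc near edge pred [242.97116584 263.61684593] [138.14466423 259.98917613] [347.31357883 267.22776316] [246.98999149 157.50384327]
```

Emit:
carry_out(
  plan=[
    [[-0.0025,0.001,0.015],[0,0,0],1],
    [[-0.0025,0.001,0.03],[0,0,0],1],
    [[-0.0025,0.001,0.04],[0,0,0],1],
    [[-0.0025,0.001,0.047],[0,0,0],1],
    [[-0.0025,0.001,0.052],[0,0,0],1],
    [[-0.0025,0.001,0.055],[0,0,0],1],
    [[-0.0025,0.001,0.055],[0,0,0],1],
  ],
)

```text
time: 29.3
ee_pos: [0.5888, 0.0952, 0.2902]
tool_rot: [-3.141, -0.0, -1.533]
ft_force: [-0.2, 1.0, -2.6]
width: 0.66
```

Emit:
carry_out(
  plan=[
    [[0,0,0.001],[0,0,0],1],
    [[0,0,0.002],[0,0,0],1],
    [[0,0,0.003],[0,0,0],1],
    [[0,0,0.003],[0,0,0],1],
  ],
)

```text
time: 29.8
ee_pos: [0.5887, 0.0951, 0.2872]
tool_rot: [3.142, -0.0, -1.533]
ft_force: [0.2, -0.7, -3.6]
width: 0.659
```

No contact yet, so I'll go down a little at a time.

Emit:
carry_out(
  plan=[
    [[0,0,0.001],[0,0,0],1],
    [[0,0,0.002],[0,0,0],1],
    [[0,0,0.002],[0,0,0],1],
    [[0,0,0.002],[0,0,0],1],
  ],
)

```text
time: 30.3
ee_pos: [0.5887, 0.095, 0.287]
tool_rot: [-3.141, -0.0, -1.533]
ft_force: [-5.3, -0.7, 10.2]
width: 0.656
```

Emit:
carry_out(
  plan=[
    [[0.0003,0,0],[0,0,0.15],1],
    [[0.0006,0,0],[0,0,0.3],1],
    [[0.001,-0.0003,0],[0,0,0.45],1],
    [[0.0014,-0.0006,0],[0,0,0.6],1],
    [[0.0017,-0.0008,0],[0,0,0.75],1],
    [[0.002,-0.001,0],[0,0,0.9],1],
    [[0.002,-0.001,0],[0,0,1.05],1],
    [[0.002,-0.001,0],[0,0,1.05],1],
  ],
)

```text
time: 31.3
ee_pos: [0.5906, 0.0934, 0.287]
tool_rot: [-3.141, 0.003, -2.585]
ft_force: [-0.8, -0.3, 6.5]
width: 0.655
```

```bash
python3 - <<'E'
from h import *
st=arm.read_state(); print(st['ft_torque']); mv([.59,.0925,.287],3.449-.27,st)
E
```

```text
[ 0.14820517  0.42087399 -0.03543891]
pos [0.5906 0.0934 0.287 ] rpy [-3.1408  0.0032 -2.5846] q [ 0.16  0.38 -0.23  0.96  0.   -0.4 ] t 31.3 F [-0.8 -0.3  6.5] w 0.655
  shift [ 0.001  -0.0005  0.    ] turn [1.000e-04 3.300e-03 5.196e-01]
```

Emit:
carry_out(
  plan=[
    [[0,0,0],[0,0,0.12],1],
    [[0,0,0],[0,0,0.24],1],
    [[0.0005,0,0],[0,0,0.36],1],
    [[0.0005,0,0],[0,0,0.46],1],
    [[0.0005,0,0],[0,0,0.52],1],
    [[0.0005,0,0],[0,0,0.56],1],
    [[0.0005,0,0],[0,0,0.56],1],
  ],
)

```text
time: 32.17
ee_pos: [0.5904, 0.0932, 0.287]
tool_rot: [3.141, 0.004, 3.139]
ft_force: [-0.7, 0.1, 4.5]
width: 0.654
```

```bash
python3 - <<'E'
from h import *
st=arm.read_state(); print(st['ft_torque']); mv([.59,.0925,.287],3.449-.27,st)
E
```

```text
[ 0.11551302  0.1244682  -0.15110612]
pos [0.5904 0.0932 0.287 ] rpy [3.1407 0.0037 3.1394] q [ 0.16  0.38 -0.23  0.96  0.    0.16] t 32.17 F [-0.7  0.1  4.5] w 0.654
  shift [ 0.0004 -0.0007  0.    ] turn [ 0.0008  0.0037 -0.0396]
```

Emit:
carry_out(
  plan=[
    [[0,0,0],[0,0,0.03],1],
    [[0,0,0],[0,0,0.06],1],
    [[0,0,0],[0,0,0.09],1],
    [[0,0,0],[0,0,0.09],1],
  ],
)

```text
time: 32.67
ee_pos: [0.5905, 0.0931, 0.287]
tool_rot: [-3.142, 0.004, 3.054]
ft_force: [0.3, -1.4, 5.9]
width: 0.657
```

```bash
python3 - <<'E'
from h import *
st=arm.read_state(); print(st['ft_torque'],st['joint_efforts'][5]); mv([.59,.0925,.287],3.449-.27,st)
E
```

```text
[-0.36920255  0.10350272  1.84505906] 1.9044958055019379
pos [0.5905 0.0931 0.287 ] rpy [-3.1415  0.004   3.0539] q [ 0.16  0.38 -0.23  0.96 -0.    0.24] t 32.67 F [ 0.3 -1.4  5.9] w 0.657
  shift [ 0.0004 -0.0006  0.    ] turn [-0.0003  0.004  -0.1251]
```

The stop is reached (1.85 Nm). I'll relax the turn slightly, release, and rise.

Emit:
carry_out(
  plan=[
    [[0,0,0],[0,0,-0.02],1],
    [[0,0,0],[0,0,-0.02],0.5],
    [[0,0,0],[0,0,-0.02],0],
    [[0,0,0],[0,0,-0.02],0],
    [[0,0,-0.02],[0,0,-0.02],0],
    [[0,0,-0.06],[0,0,-0.02],0],
    [[0,0,-0.11],[0,0,-0.02],0],
    [[0,0,-0.15],[0,0,-0.02],0],
  ],
)

```text
time: 33.67
ee_pos: [0.5894, 0.093, 0.4372]
tool_rot: [3.141, 0.001, 3.07]
ft_force: [-0.3, -0.2, -0.1]
width: 1.001
```

Emit:
carry_out(
  plan=[
    [[0.06,0,0],[0,0,0],0],
    [[0.07,0,0],[0,0,0],0],
    [[0.07,0,0],[0,0,0],0],
    [[0.07,0,0],[0,0,0],0],
  ],
)

```text
time: 34.17
ee_pos: [0.5205, 0.098, 0.4352]
tool_rot: [3.142, 0.001, 3.07]
ft_force: [0.3, -0.1, -0.2]
width: 1.003
```

```bash
python3 - <<'E'
from h import *
s,c,st=snap('wrist'); a=s['img'][0:260,150:410]; np.savez('c14.npz',K=c[0],R=c[1],t=c[2])
t,ct,_=snap('scene'); b=t['img'][150:310,130:460]
cv2.imwrite('pics/w14.png',np.vstack([cv2.resize(a,(330,330)),b])); cv2.imwrite('pics/w14w.png',s['img'])
q=lambda X:np.round((np.array(proj(X,c))-[150,0])*330/260)
u=np.array([np.cos(.307),np.sin(.307)])
for sg in (1,-1): print('lug pred',q([*(np.array([.5885,.0927])+sg*.04*u),.081]))
print('rim ctr pred',q([.5885,.0927,.155]),mv([.5,0,.4],3.0,st))
for n in ('plug_mid','lid_mid','funnel_mid','beaker','wash_bottle','tube_rack'): print(n,[(round(d['score'],2),np.round(d['xy'])) for d in arm.spot_in(n,t)[:1]])
E
```

```text
lug pred [178. 356.]
lug pred [142. 272.]
pos [0.5205 0.098  0.4352] rpy [3.1415e+00 8.0000e-04 3.0697e+00] q [ 0.19  0.17 -0.16  1.24 -0.    0.26] t 34.17 F [ 0.3 -0.1 -0.2] w 1.003
  shift [ 0.0134 -0.0992  0.0351] turn [0.0001 0.0008 0.0697]
rim ctr pred [161. 360.] None
plug_mid [(0.76, array([351., 169.]))]
lid_mid [(0.71, array([158., 250.]))]
funnel_mid [(0.76, array([332., 186.]))]
beaker [(0.91, array([246., 183.]))]
wash_bottle [(0.62, array([327., 219.]))]
tube_rack [(0.87, array([182., 311.]))]
```

Viewing limit reached, so the last check of the funnel's seating is by numbers, comparing its outline with a projected model.

```bash
python3 - <<'E'
from h import *
a=np.linspace(0,2*np.pi,60); C=np.c_[np.cos(a),np.sin(a)]
for cn in ('scene','top','wrist'):
    s,c,st=snap(cn); ds=arm.outline_of('funnel_mid',s)
    if not ds: print(cn,'none'); continue
    m=ds[0]['region']; best=[]
    for x in np.arange(.582,.597,.002):
     for y in np.arange(.086,.1,.002):
      for z in np.arange(.069,.087,.003):
        P=[proj([x+r*u,y+r*v,h],c) for u,v in C for r,h in ((.0285,z+.013),(.0285,z+.08))]
        M=np.zeros((420,560),np.uint8); cv2.fillConvexPoly(M,cv2.convexHull(np.int32(np.round(np.array(P)*16))),1,shift=4)
        M=M>0; best.append((round((M&m).sum()/(M|m).sum(),3),round(x,3),round(y,3),round(z,3)))
    print(cn,round(ds[0]['score'],2),sorted(best)[::-1][:4])
s,c,st=snap('wrist')
for n,z in (('plug_mid',.023),('lid_mid',.02)):
    for d in arm.spot_in(n,s)[:1]: print(n,d['score'],at_z(d['xy'],c,z))
for n,z in (('beaker',.035),('wash_bottle',.08),('tube_rack',.06),('plug_mid',.023),('lid_mid',.018)):
    for k in('top','scene'):
        s,c,_=snap(k); print(n,k,[(round(d['score'],2),np.round(at_z(d['xy'],c,z)[:2],3)) for d in arm.spot_in(n,s)[:2]])
E
```

```text
scene 0.94 [(np.float64(0.885), np.float64(0.596), np.float64(0.09), np.float64(0.078)), (np.float64(0.885), np.float64(0.596), np.float64(0.088), np.float64(0.078)), (np.float64(0.884), np.float64(0.594), np.float64(0.09), np.float64(0.075)), (np.float64(0.884), np.float64(0.59), np.float64(0.094), np.float64(0.072))]
top 0.65 [(np.float64(0.482), np.float64(0.59), np.float64(0.09), np.float64(0.075)), (np.float64(0.478), np.float64(0.59), np.float64(0.09), np.float64(0.072)), (np.float64(0.477), np.float64(0.59), np.float64(0.09), np.float64(0.078)), (np.float64(0.477), np.float64(0.588), np.float64(0.09), np.float64(0.084))]
wrist 0.74 [(np.float64(0.898), np.float64(0.584), np.float64(0.094), np.float64(0.081)), (np.float64(0.896), np.float64(0.582), np.float64(0.094), np.float64(0.084)), (np.float64(0.894), np.float64(0.586), np.float64(0.094), np.float64(0.078)), (np.float64(0.885), np.float64(0.588), np.float64(0.094), np.float64(0.075))]
beaker top [(0.88, array([ 0.386, -0.038]))]
beaker scene [(0.88, array([ 0.38 , -0.024])), (0.65, array([ 0.517, -0.298]))]
wash_bottle top []
wash_bottle scene [(0.75, array([0.697, 0.316]))]
tube_rack top [(0.79, array([ 0.7  , -0.316])), (0.48, array([0.613, 0.09 ]))]
tube_rack scene [(0.89, array([ 0.703, -0.327]))]
plug_mid top []
plug_mid scene [(0.54, array([0.44 , 0.266]))]
lid_mid top [(0.85, array([ 0.479, -0.295]))]
lid_mid scene [(0.79, array([ 0.471, -0.291]))]
```

```bash
python3 -c "
from rig import arm
print(arm.close_job())"
```

```text
the job is handed in; nothing more can be done
None
```

I handed the job in at about 35 s of the 126 s allowed, with every step carried out. I could not view the finished funnel, because the picture limit was reached before its final check.

- **Plug:** it stands upright near the middle of the tray, seen in a wrist picture. I let it go about 3–4 mm above the tray floor, so it was not quite set down.
- **Filter element:** it sits in the recess, seen centred and level, and I felt it touch bottom at the expected height.
- **Lid:** it lies flat on the tile, right side up, within about 3 mm of the tile's centre.
- **Funnel:** it went in through the gaps and touched down at the height that puts its lower edge on the station's face. I turned it clockwise until it hit a firm stop at 1.85 Nm, relaxed it slightly, and released it.

**Final checks on the funnel:** these were numeric only and agree less well than the rest.
- **Position and height:** matching a model to the camera outlines put the lower edge between 72 and 84 mm (75 expected), with the axis a few millimetres around the station's centre. The top camera matched poorly (overlap only 0.48).
- **Turn angle:** the wrist turned 1.69 rad against a nominal 1.57. I put this down to finger slip and error in my angle measurement, since the station's stop allows only about 4 degrees. I did not measure the lug angle at the end.

The beaker and tube rack show no real shift. The wash bottle does not either in the scene view, though the top camera missed it in the last check. The plug was also found only in the scene view at the end, with a middling score (0.54).

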